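Set the stock tags of the bead bins

TASK

Each bead bin on the board has a flip tag standing straight behind it. Push the tags over with a fingertip, gently and without gripping or lifting anything, so that every full bin's tag shows its green face upward and the bin that is not full shows orange. Leave the bins and the other things on the bench where they are.

Things in the scene. Friction and masses are not known exactly. Their poses are not given: they have to be found in the camera images.
- board: Low grey-painted board, 230 x 620 x 12 mm, lying fixed on the bench; origin under its centre, its top face 12 mm above the bench. Its y axis runs along the row of bins and tags (to the left seen from the robot at yaw 0), its x axis from the bins to the tags (away from the robot). Four bins stand in a row 126 mm apart on its robot side, and on its far side each bin has one flip tag, about 110 mm straight behind it along the board's x axis.
- tag_a_hinge (a point): Middle of the hinge pin of flip tag a, 29 mm above the bench; its x axis lies along the pin, away from the robot, z up. The tag is a stiff leaf 46 mm wide along the pin, 4 mm thick, reaching 58 mm from the pin to its free edge, which is a round steel bar of 6 mm. The pin sits between two 3 mm lugs of a fixed block, 56 mm along the pin, 26 mm across, whose top (lugs) is 35 mm above the bench.
- tag_a (a joint): Lean of flip tag a from upright, rad: positive leans to the board's +y and shows the green face upward, negative leans to its -y and shows the orange face upward. Stops at +0.7 and -0.7; it is light (30 g), without a spring, and falls to a stop on its own once past upright. Free edge at a stop: 37 mm beside the pin, 44 mm above it, with open space beneath for a fingertip. Neighbouring tags leaning toward each other leave 46 mm between their edges.
- tag_b_hinge (a point): Middle of the hinge pin of flip tag b, 29 mm above the bench; its x axis lies along the pin, away from the robot, z up. The tag is a stiff leaf 46 mm wide along the pin, 4 mm thick, reaching 58 mm from the pin to its free edge, which is a round steel bar of 6 mm. The pin sits between two 3 mm lugs of a fixed block, 56 mm along the pin, 26 mm across, whose top (lugs) is 35 mm above the bench.
- tag_b (a joint): Lean of flip tag b from upright, rad: positive leans to the board's +y and shows the green face upward, negative leans to its -y and shows the orange face upward. Stops at +0.7 and -0.7; it is light (30 g), without a spring, and falls to a stop on its own once past upright. Free edge at a stop: 37 mm beside the pin, 44 mm above it, with open space beneath for a fingertip. Neighbouring tags leaning toward each other leave 46 mm between their edges.
- tag_c_hinge (a point): Middle of the hinge pin of flip tag c, 29 mm above the bench; its x axis lies along the pin, away from the robot, z up. The tag is a stiff leaf 46 mm wide along the pin, 4 mm thick, reaching 58 mm from the pin to its free edge, which is a round steel bar of 6 mm. The pin sits between two 3 mm lugs of a fixed block, 56 mm along the pin, 26 mm across, whose top (lugs) is 35 mm above the bench.
- tag_c (a joint): Lean of flip tag c from upright, rad: positive leans to the board's +y and shows the green face upward, negative leans to its -y and shows the orange face upward. Stops at +0.7 and -0.7; it is light (30 g), without a spring, and falls to a stop on its own once past upright. Free edge at a stop: 37 mm beside the pin, 44 mm above it, with open space beneath for a fingertip. Neighbouring tags leaning toward each other leave 46 mm between their edges.
- tag_d_hinge (a point): Middle of the hinge pin of flip tag d, 29 mm above the bench; its x axis lies along the pin, away from the robot, z up. The tag is a stiff leaf 46 mm wide along the pin, 4 mm thick, reaching 58 mm from the pin to its free edge, which is a round steel bar of 6 mm. The pin sits between two 3 mm lugs of a fixed block, 56 mm along the pin, 26 mm across, whose top (lugs) is 35 mm above the bench.
- tag_d (a joint): Lean of flip tag d from upright, rad: positive leans to the board's +y and shows the green face upward, negative leans to its -y and shows the orange face upward. Stops at +0.7 and -0.7; it is light (30 g), without a spring, and falls to a stop on its own once past upright. Free edge at a stop: 37 mm beside the pin, 44 mm above it, with open space beneath for a fingertip. Neighbouring tags leaning toward each other leave 46 mm between their edges.
- bin_full_1: Loose wooden bead bin, 84 x 84 x 44 mm, origin under its centre, standing on the board; it holds black and grey beads, heaped above the rim: FULL. Which place in the row it has varies.
- bin_full_2: Loose wooden bead bin, 84 x 84 x 44 mm, origin under its centre, standing on the board; it holds blue beads, heaped above the rim: FULL. Which place in the row it has varies.
- bin_full_3: Loose wooden bead bin, 84 x 84 x 44 mm, origin under its centre, standing on the board; it holds red beads, heaped above the rim: FULL. Which place in the row it has varies.
- bin_low: Loose wooden bead bin, 84 x 84 x 44 mm, origin under its centre, standing on the board; it holds a few white and yellow beads on its floor: NOT full. Which place in the row it has varies.
- jar_1: Small capped glass jar, 40 mm across, 65 mm high, loose, near the left end of the board; not part of the work. Its origin is at its underside.
- spool: Copper wire spool, 36 mm across, 42 mm high, loose, near the right end of the board; not part of the work. Its origin is at its underside.
- mug: Black mug, 80 mm across, 85 mm high, loose, on the bench beyond the board, right; not part of the work. Its origin is at its underside.
- hammer: Hammer, 220 mm long, lying, loose, on the bench, near right; not part of the work. Its origin is at its underside.
- driver: Screwdriver, 170 mm long, lying, loose, on the bench, near left; not part of the work. Its origin is at its underside.
- bangle: Brass bangle, 68 mm across, 12 mm high, loose, on the bench beyond the board, middle; not part of the work. Its origin is at its underside.
- jar_2: Capped glass jar, 44 mm across, 70 mm high, loose, on the bench beyond the board, left; not part of the work. Its origin is at its underside.

How it is judged:
At the end, for the whole second after the job is handed in: The tag behind each of the three full bins leans to its green stop (joint above 0.6 rad), the tag behind the nearly empty bin leans to its orange stop (below -0.6 rad) (((horizontal distance between bin_low and tag_a_hinge below 0.135 m and value of joint tag_a below -0.6 rad) or (not (horizontal distance between bin_low and tag_a_hinge below 0.135 m) and value of joint tag_a above 0.6 rad)) and ((horizontal distance between bin_low and tag_b_hinge below 0.135 m and value of joint tag_b below -0.6 rad) or (not (horizontal distance between bin_low and tag_b_hinge below 0.135 m) and value of joint tag_b above 0.6 rad)) and ((horizontal distance between bin_low and tag_c_hinge below 0.135 m and value of joint tag_c below -0.6 rad) or (not (horizontal distance between bin_low and tag_c_hinge below 0.135 m) and value of joint tag_c above 0.6 rad)) and ((horizontal distance between bin_low and tag_d_hinge below 0.135 m and value of joint tag_d below -0.6 rad) or (not (horizontal distance between bin_low and tag_d_hinge below 0.135 m) and value of joint tag_d above 0.6 rad))); the robot touches nothing.
It fails at once if a bead bin is lifted, carried or shoved more than 12 mm (distance of any of bin_full_1, bin_full_2, bin_full_3, bin_low from where it was at the start of the episode above 0.012 m).
It fails at once if a tag is pinched or pressed with more than 15 N (contact force between the fingers and tag_a above 15 N or contact force between the fingers and tag_b above 15 N or contact force between the fingers and tag_c above 15 N or contact force between the fingers and tag_d above 15 N).
It fails at once if another thing on the bench is moved more than 20 mm (distance of any of jar_1, spool, mug, hammer, driver, bangle, jar_2 from where it was at the start of the episode above 0.02 m).
It also fails if it takes over 64 s, if anything falls off the work surface, if the arm or the gripper's body presses on something with over 40 N, if the wrist force passes 120 N, or if a joint passes its speed limit or range.

ROBOT

A 6-joint arm with a two-finger parallel gripper is mounted at the origin on the work surface. World frame = base frame: x ahead of the robot, y to its left, z up, the work surface at z = 0. Lengths are in m, angles in rad, forces in N, time in s.
With the tool pointing down it reaches from about 0.35 to 1 m from the base axis. Payload 7.1 kg.
Tool frame: the origin (TCP) lies on the centre line of the jaws, within the pads' length; the fingertips stand 14 mm ahead of it and the grasp point (between the pads) lies 5 mm behind it; z points along the fingers, y is the line along which they close (so a half turn about z gives the same grasp; the last joint's range is limited). The gripper opens to 85 mm and grips with 20 to 120 N. Pads are 22 mm wide; open, the fingers measure 114 mm over their backs; the gripper's body (76 mm by 85 mm) begins 54 mm behind the grasp point. The pads swing forward as they close: fully open they stand 13 mm farther back than shut.
Start: joints at [-1.368, 0.423, 1.63, -0, 1.089, -0.019], TCP at [0.138, -0.61, 0.211] pointing down, gripper open.
Joint ranges: [-3, 3], [-0.9, 2.11], [0.09, 2.58], [-1.31, 4.45], [0.11, 2.69], [-2.54, 2.54]. Speed limits (rad/s): [2.39, 2.39, 3.01, 3.14, 3.14, 3.14].

INTERFACE

Orientations are given as a unit quaternion [w, x, y, z].
In Python, from workcell import arm, claw, kin, vision, workorder, monitor gives the robot as it stands. Calls block until the motion is done:
- arm.move_to(position, orientation): joint-space move of the TCP to a pose.
- arm.move_l(position, orientation=None, speed=0.15, contact_N=None): straight line of the TCP; orientation=None keeps the orientation; speed is the mean speed in m/s. With contact_N (N) it stops when the force on the tool has changed by that much, and returns True; else False.
- arm.goto_joints(angles): joint-space move.
- claw.gripper_to(opening): finger opening in m; the grip force is fixed at half the most; returns when the fingers have stopped.
- arm.sleep(seconds).
- kin.solve_ik(position, orientation): joint angles nearest the present ones, or None.
- vision.camera(name): name is "scene" or "top" or "wrist"; returns a dict with "pixels" (480x640x3 uint8, blue, green, red), "mtx" (3x3 intrinsics, pixels), "k1" (the pictures are not rectified: a ray, as slopes to the right and down, at radius r is drawn at 1 + k1 r^2 times it, then the intrinsics apply), "camera_from_world" (4x4, takes a point from world to camera coordinates). Camera axes: x right, y up, looking along -z (the intrinsics and any distortion apply to the point x, -y, -z); pixel columns grow to the right and rows downward; lengths in m; the calibration is good to about 2 mm. A picture is of the moment at which its call begins. There is no depth.
A pose or a line that the arm cannot do raises arm.Unreachable and nothing moves.
- workorder.job_done(): hands the job in; it is judged then, once.
Trained networks look in the newest picture that a camera, given by its name, has taken for a name from the list of things; names that differ only in an ending like _2 or _b are one class to them, and where a whole thing is asked for, a point or a joint stands for the part that bears it (a point fixed in the world has none). Each returns a list of dicts, best first, with "p" (0 to 1); they miss things now and then, are a little off and sometimes report something else, mostly with a low value. They report only what shows in the picture. A call takes as long as a camera call.
- vision.silhouettes(label, camera): "mask" (480x640 bool, what is visible of it) and "extent" ([left, top, width, height] in pixels, round what is visible of it).
Readings, each from a call of its own:
- monitor.current_clock(): time.
- monitor.current_q(): joint angles.
- monitor.current_joint_velocities(): joint speeds.
- monitor.current_joint_torque(): joint torques, N m.
- monitor.current_eef_pos(): TCP position.
- monitor.current_tool_rot(): TCP orientation.
- monitor.current_contact_force(): force on the tool from outside, world axes, zero at the start.
- monitor.current_ft_torque(): the same for the moment, N m.
- monitor.current_opening(): finger opening in m.
- monitor.current_gripper_force(): force on a finger pad.
Only numpy, scipy, OpenCV 4.12 (cv2) and the standard library are available. Lean on these libraries where they do the work, as an engineer would, in place of code of your own. Each camera call takes 0.05 s, during which the arm holds its last target. There are 200 camera calls.

## Working session

There is one attempt and no reset: what is moved stays moved. The work goes in short steps, each a Python script; the robot and the scene stay as the last script left them, time stands still between calls to the robot, and variables do not carry over. Pictures are saved under pics/ and viewed, at most 10 in all, crops included, and the job is handed in when it is done.

```bash
ls; mkdir -p pics; python3 - <<'E'
from workcell import arm, claw, kin, vision, workorder, monitor
import cv2
for n in("top","scene"):
    c=vision.camera(n); cv2.imwrite(f"pics/{n}0.png",c["pixels"]); print(n,c["mtx"].tolist(),c["k1"],c["camera_from_world"].round(3).tolist())
print(monitor.current_tool_rot(),monitor.current_clock())
E
```

```text
pics
top [[536.1233914127469, 0.0, 325.0863118850303], [0.0, 536.1233914127469, 228.88360056393535], [0.0, 0.0, 1.0]] -0.14578682732984932 [[0.01, -1.0, 0.003, -0.029], [0.986, 0.01, 0.164, -0.492], [-0.164, 0.001, 0.986, -1.33], [0.0, 0.0, 0.0, 1.0]]
scene [[438.4864254080023, 0.0, 325.9791125231903], [0.0, 438.4864254080023, 239.72235394397683], [0.0, 0.0, 1.0]] 0.016272445663733297 [[0.29, 0.957, 0.003, -0.152], [-0.6, 0.179, 0.78, 0.258], [0.746, -0.228, 0.626, -1.324], [0.0, 0.0, 0.0, 1.0]]
[-6.80910001e-04  9.93857339e-01  1.10666724e-01 -5.47703875e-05] 0.1
```

View pics/top0.png

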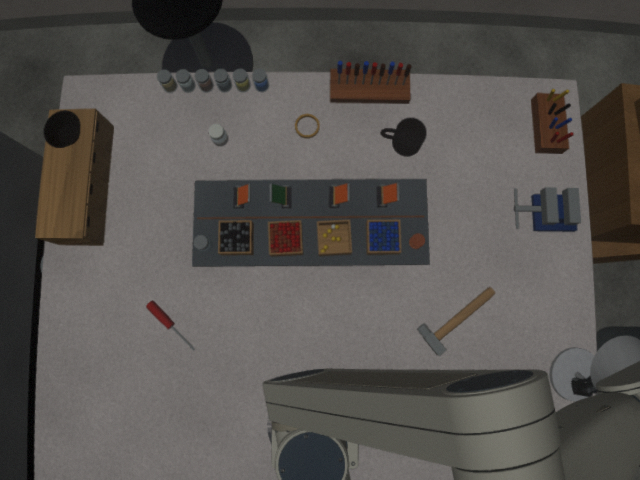

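View pics/scene0.png

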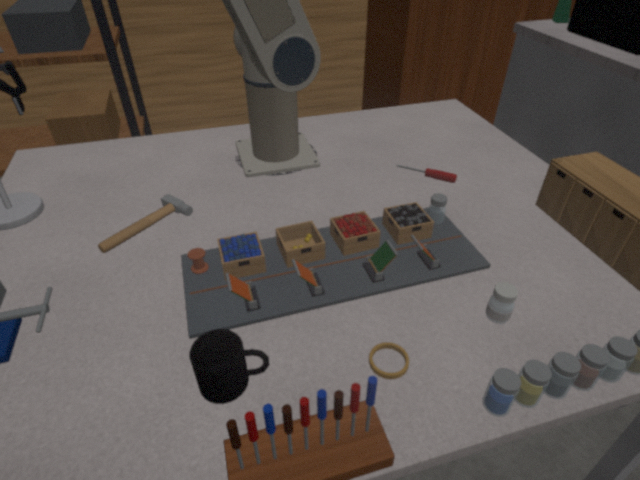

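The top view shows the bins left to right: black (235,237), red (285,237), low white/yellow (334,237) and blue (384,236). Their tags are orange (243,195), green (280,195), orange (341,194) and orange (389,194). Only the tags behind black and blue need flipping, from −y to +y. Next I measure them.

```bash
cat > h.py <<'E'
from workcell import arm, claw, kin, vision, workorder, monitor
import cv2, numpy as np
def ray(c,uv,z):
    d=np.array([c["k1"],0,0,0,0.])
    n=cv2.undistortPoints(np.float64(uv).reshape(-1,1,2),c["mtx"],d).reshape(-1,2)
    T=c["camera_from_world"]; R=T[:3,:3]; o=-R.T@T[:3,3]
    v=np.c_[n[:,0],-n[:,1],-np.ones(len(n))]@R
    return o+v*((z-o[2])/v[:,2])[:,None]
def proj(c,P):
    T=c["camera_from_world"]; q=np.atleast_2d(P)@T[:3,:3].T+T[:3,3]
    n=np.c_[q[:,0],-q[:,1]]/-q[:,2:]; n=n*(1+c["k1"]*(n**2).sum(1,keepdims=True))
    return n@c["mtx"][:2,:2].T+c["mtx"][:2,2]
E
python3 - <<'E'
from h import *
c=vision.camera("top")
def rect(m,z):
    m=m.astype(np.uint8); k=max(cv2.findContours(m,cv2.RETR_EXTERNAL,cv2.CHAIN_APPROX_NONE)[0],key=cv2.contourArea)
    return cv2.minAreaRect((ray(c,k.reshape(-1,2),z)[:,:2]*1000).astype(np.float32))
for n,z in [("board",.012),("bin_full_1",.056),("bin_low",.056),("tag_a",.05),("spool",.054),("jar_1",.077)]:
    for s in vision.silhouettes(n,"top"):
        if s["p"]>.3: print(n,round(s["p"],2),s["extent"],np.round(np.hstack([np.ravel(x) for x in rect(s["mask"],z)]),1))
E
```

```text
board 0.71 [191.6, 180.7, 238.6, 85.1] [516.9  14.8 230.7 620.4   1.1]
bin_full_1 0.89 [218.6, 219.2, 39.1, 37.1] [467.1 202.5  87.2  90.4   0.7]
bin_full_1 0.86 [368.8, 217.9, 31.0, 38.1] [ 473.6 -172.1   84.2   88.    89.9]
bin_full_1 0.64 [265.6, 219.4, 36.8, 35.5] [466.3  75.6  93.5  91.2   5.4]
bin_full_1 0.36 [374.2, 184.1, 25.9, 25.0] [ 580.6 -183.5   58.1   58.6    4.7]
bin_low 0.55 [316.9, 216.1, 37.2, 40.5] [470.3 -47.5  89.9  84.5   4.5]
tag_a 0.82 [270.0, 184.4, 15.2, 20.1] [5.834e+02 9.960e+01 5.280e+01 4.430e+01 5.000e-01]
tag_a 0.72 [383.8, 183.6, 14.4, 24.2] [ 586.6 -190.4   41.5   48.5   89.5]
tag_a 0.63 [334.0, 182.8, 16.9, 18.9] [ 5.851e+02 -6.660e+01  5.290e+01  3.610e+01  4.000e-01]
spool 0.49 [408.3, 232.4, 14.5, 17.3] [ 462.4 -256.7   34.    40.4   44.8]
jar_1 0.67 [192.6, 234.5, 21.0, 17.1] [447.2 280.7  50.6  36.7  64.5]
```

```bash
cat > push.py <<'E'
from h import *
from scipy.spatial.transform import Rotation as R
Y=np.radians(1.1)
def quat():
    for f in (0,np.pi):
        m=R.from_euler("z",Y+f).as_matrix()@np.array([[0,1,0],[1,0,0],[0,0,-1.]])
        x,y,z,w=R.from_matrix(m).as_quat()
        if kin.solve_ik([.58,0,.2],[w,x,y,z]) is not None: return [w,x,y,z]
Q=quat()
def P(hy,dy,z):  # hy: board y of hinge
    b=R.from_euler("z",Y).as_matrix()@[.064,hy+dy,0]
    return [.517+b[0],.0148+b[1],z]
def flip(hy,start):
    arm.move_to(P(hy,start,.19),Q)
    print("hover",monitor.current_eef_pos(),monitor.current_opening())
    c=vision.camera("wrist"); cv2.imwrite(f"pics/w{int(hy*1e3)}.png",c["pixels"])
    if arm.move_l(P(hy,start,.067),speed=.08,contact_N=4): print("touched on descent",monitor.current_eef_pos()); return
    hit=arm.move_l(P(hy,.002,.067),speed=.05,contact_N=8)
    print("push stopped early" if hit else "pushed",monitor.current_eef_pos(),monitor.current_contact_force())
    arm.move_l(P(hy,-.02,.067),speed=.1); arm.move_l(P(hy,-.02,.19),speed=.15)
E
python3 - <<'E'
from push import *
claw.gripper_to(0)
flip(-.189,-.072)
c=vision.camera("scene"); cv2.imwrite("pics/s1.png",c["pixels"][180:340,160:520].repeat(2,0).repeat(2,1))
print(monitor.current_clock())
E
```

```text
hover [ 0.58562278 -0.24588753  0.19007506] -5.9766828630837676e-05
pushed [ 0.58464082 -0.17118976  0.06703801] [ 0.19002047 -0.66157972  0.79283377]
8.05
```

View pics/s1.png

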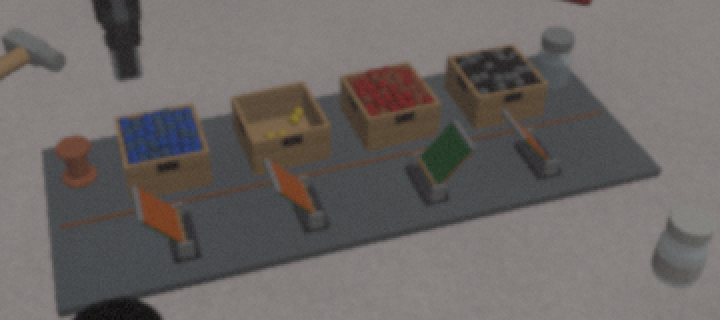

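The tag behind blue (160,215 in the crop) still shows orange. I'll check where the gripper really is compared with the tags.

```bash
python3 - <<'E'
from push import *
p=monitor.current_eef_pos(); print(p,monitor.current_q().round(2) if hasattr(monitor.current_q(),'round') else monitor.current_q(), monitor.current_tool_rot(),Q)
s=vision.camera("scene"); print("scene tip crop px",(proj(s,[p[0],p[1],p[2]-.014])-[160,180])*2)
print("hinges crop",[((proj(s,P(h,0,.029))-[160,180])*2).round().tolist() for h in(-.189,-.063,.063,.189)])
im=s["pixels"]; cv2.imwrite("pics/s2.png",np.hstack([cv2.resize(im[100:340,120:520],(800,480))]))
E
```

```text
[ 0.58420666 -0.19256934  0.18875621] [-0.34  0.43  1.67  0.    1.04 -0.36] [-9.92762335e-04  7.00250330e-01  7.13896547e-01 -4.58635117e-04] [np.float64(0.0), np.float64(0.7002865690559509), np.float64(0.7138618362119135), np.float64(0.0)]
scene tip crop px [[132.81550355 108.63705364]]
hinges crop [[[175.0, 226.0]], [[303.0, 198.0]], [[422.0, 172.0]], [[533.0, 147.0]]]
```

View pics/s2.png

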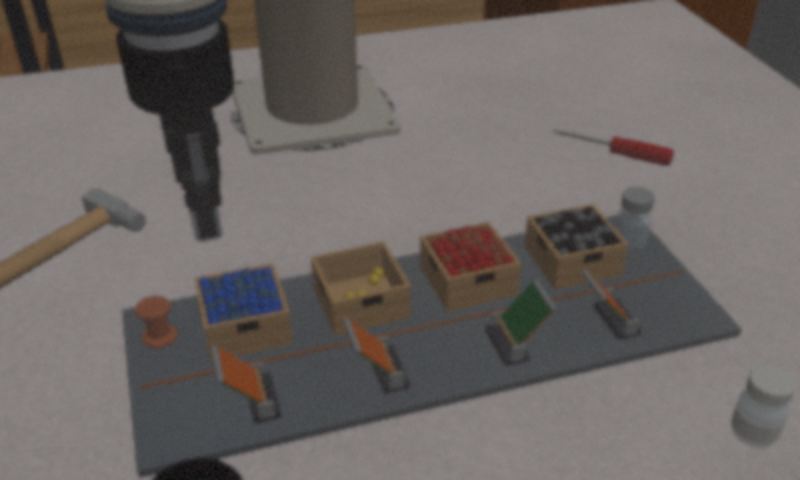

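View pics/w-189.png

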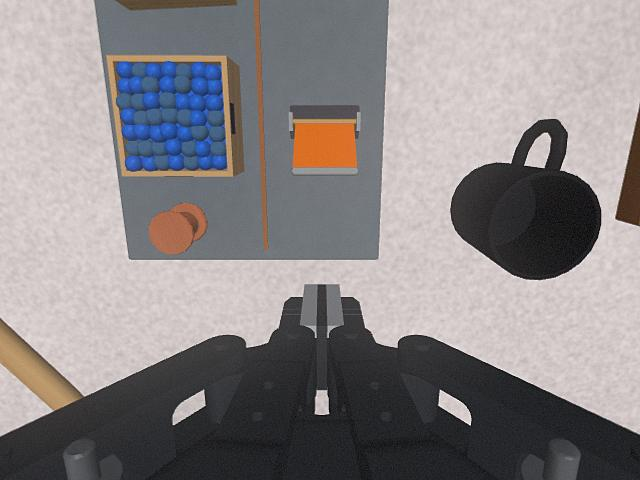

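The tip shows at about (222,218) in the full scene image, but the calibration predicts (226,234). The real fingertip looks higher than reported. I'll go back down beside the tag and compare in two cameras.

```bash
python3 - <<'E'
from push import *
arm.move_l(P(-.189,-.075,.19)); print(arm.move_l(P(-.189,-.075,.067),speed=.1,contact_N=4))
p=np.array(monitor.current_eef_pos()); print(p,monitor.current_opening(),monitor.current_contact_force())
tip=p-[0,0,.014]
s=vision.camera("scene"); w=vision.camera("wrist"); t=vision.camera("top")
for n,c in(("scene",s),("wrist",w),("top",t)): print(n,"tip px",proj(c,tip).round(),"hinge",proj(c,P(-.189,0,.029)).round(),"edge",proj(c,P(-.189,-.037,.073)).round())
T=w["camera_from_world"]; print("wrist cam pos",-T[:3,:3].T@T[:3,3])
a=cv2.resize(s["pixels"][140:340,140:340],(400,400)); b=cv2.resize(w["pixels"],(400,300))
cv2.imwrite("pics/m1.png",np.hstack([a,np.vstack([b,np.zeros((100,400,3),np.uint8)])]))
E
```

```text
False
[ 0.58659624 -0.24816341  0.06774864] 7.798828953774403e-06 [0.44974094 0.22791367 1.03036002]
scene tip px [[205. 293.]] hinge [[248. 293.]] edge [[225. 281.]]
wrist tip px [[319. 277.]] hinge [[318. 116.]] edge [[318. 206.]]
top tip px [[413. 193.]] hinge [[382. 195.]] edge [[399. 191.]]
wrist cam pos [ 0.58593945 -0.18208882  0.23157657]
```

View pics/m1.png

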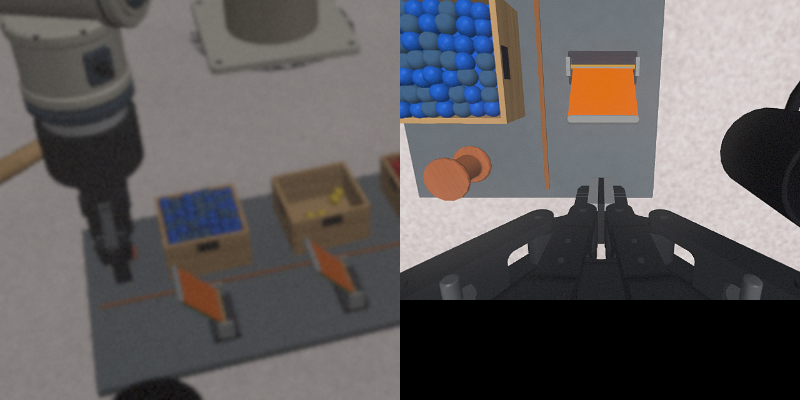

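The scene crop shows the fingertip at (201,280), against a prediction of (205,293). That puts the real tip about 35–40 mm higher than assumed, so it passed over the tag. I'll probe the bare board gently to get the true tip height.

```bash
python3 - <<'E'
from push import *
arm.move_l(P(-.189,-.097,.067),speed=.1)
hit=arm.move_l(P(-.189,-.097,-.012),speed=.03,contact_N=4)
print(hit,monitor.current_eef_pos(),monitor.current_contact_force(),monitor.current_clock())
w=vision.camera("wrist");s=vision.camera("scene")
a=cv2.resize(s["pixels"][140:340,140:340],(400,400)); b=cv2.resize(w["pixels"],(400,300))
cv2.imwrite("pics/m2.png",np.hstack([a,np.vstack([b,np.zeros((100,400,3),np.uint8)])]))
arm.move_l(P(-.189,-.097,.067),speed=.1)
E
```

```text
True [ 0.58650809 -0.26990146 -0.00850006] [-0.61024708 -0.38062589  5.23454561] 12.7667
```

View pics/m2.png

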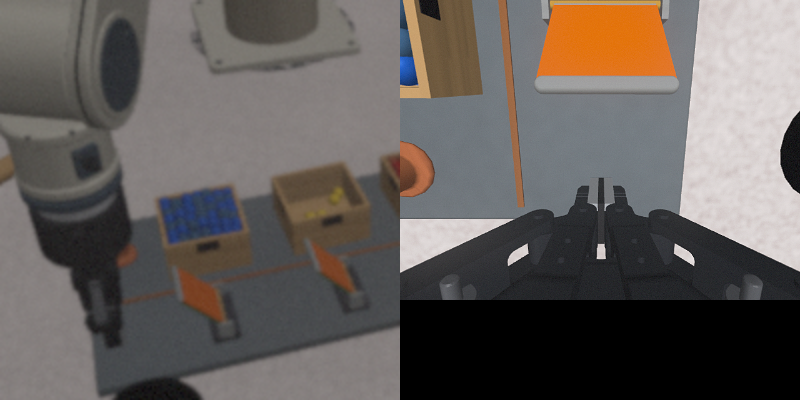

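The tip touched the board at reported z = −0.0085, so the fingertip sits 20.5 mm above the reported TCP z. I'll use that offset and check the lateral position before pushing.

```bash
sed -i 's/\.067/.033/g; s/\.19)/.15)/g' push.py; python3 - <<'E'
from push import *
s=vision.camera("scene"); print("board touch predicted",proj(s,[.5865,-.27,.012]),"seen ~196,311")
flip(-.189,-.072)
s=vision.camera("scene");cv2.imwrite("pics/s3.png",cv2.resize(s["pixels"][140:340,140:460],(640,400)))
print(monitor.current_clock())
E
```

```text
board touch predicted [[196.68836215 311.19169581]] seen ~196,311
hover [ 0.58636405 -0.24473135  0.15076522] -7.657281013918577e-05
pushed [ 0.58458142 -0.17119658  0.03297893] [ 0.31590289 -0.26728573 -0.52601765]
18.9167
```

View pics/s3.png

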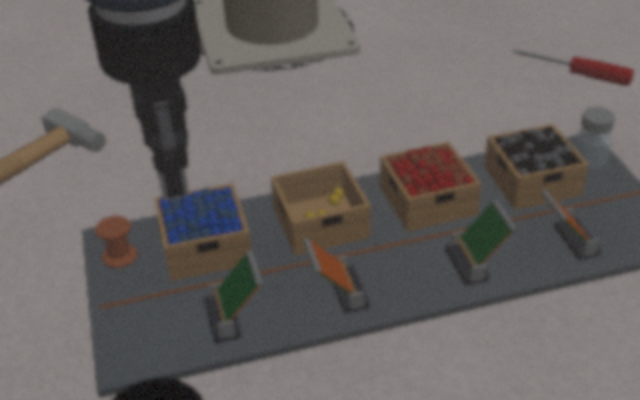

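The tag behind blue now shows green at (238,288). Next is the tag behind black, entering at the middle of the gap.

```bash
python3 - <<'E'
from push import *
flip(.189,-.063)
arm.move_l(P(.189,-.02,.22),speed=.15)
s=vision.camera("scene");cv2.imwrite("pics/s4.png",cv2.resize(s["pixels"][140:340,140:460],(640,400)))
print(monitor.current_clock())
E
```

```text
hover [0.57880461 0.14106023 0.1498721 ] 0.00013533071559946176
pushed [0.57734868 0.20671821 0.03299549] [ 0.88765546  0.0462994  -0.24997434]
25.2667
```

View pics/s4.png

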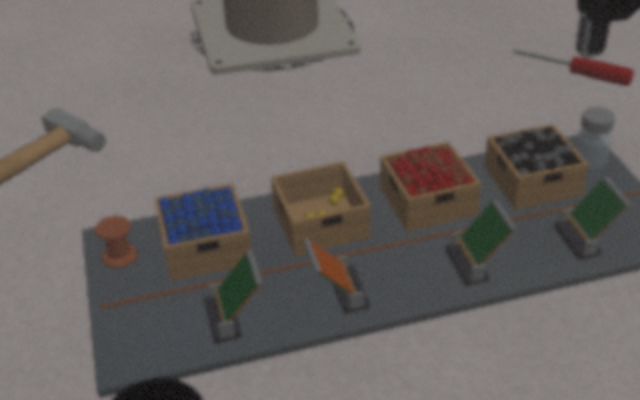

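The tags behind blue (238,288), red (484,235) and black (597,212) show green. The one behind the low bin (333,270) shows orange, and the arm is clear.

```bash
python3 -c "
from workcell import workorder; print(workorder.job_done())"
```

```text
the job is handed in; nothing more can be done
None
```

The job is handed in: in the last picture the tags behind the three full bins (black, red, blue) show green and the tag behind the low bin shows orange, with the bins and other things in view where they were; my first push passed over the blue bin's tag because the fingertip sat about 35 mm higher than given, so I touched the board lightly once to find its true height.

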